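# Make up two PC build kits from the clip strip and the stock mat

## Robot

A 6-joint arm with a two-finger parallel gripper is mounted at the origin on the work surface. World frame = base frame: x ahead of the robot, y to its left, z up, the work surface at z = 0. Lengths are in m, angles in rad, forces in N, time in s.
With the tool pointing down it reaches from about 0.4 to 0.925 m from the base axis. Payload 3.4 kg.
Tool frame: the origin (TCP) lies midway between the tips of the shut fingers; the grasp point (between the pads) lies arm.grip_point_offset behind it (arm.grip_point_offset is the distance from the TCP to the grasp point, in m); z points along the fingers, y is the line along which they close (so a half turn about z gives the same grasp; the last joint's range is limited). The gripper opens to 85 mm and grips with 20 to 120 N. Pads are 22 mm wide; open, the fingers measure 114 mm over their backs; the gripper's body (76 mm by 85 mm) begins 54 mm behind the grasp point. The pads swing forward as they close: fully open they stand 13 mm farther back than shut.
Start: joints at [1.127, 0.307, 1.506, -0, 1.328, -0.073], TCP at [0.208, 0.536, 0.231] pointing down, gripper open.
Joint ranges: [-3.12, 3.12], [-1.05, 2.28], [0.14, 2.33], [-1.42, 4.57], [0.1, 2.73], [-2.68, 2.68]. Speed limits (rad/s): [2.57, 2.57, 3.14, 3.14, 3.14, 3.14].

## Interface

Orientations are given as a unit quaternion [x, y, z, w].
In Python, from plant import arm gives the robot as it stands.
- The arm moves only by the tool arm_command, never from a script. Its argument "plan" is a list of rows, each an object of numbers: "dx", "dy", "dz": the shift along the tool's x, y, z in units of 40 mm (1.0 is 40 mm); "ax", "ay", "az": the turn, a rotation vector about the tool's x, y, z in units of 5 degrees (1.0 is 5 degrees); "gripper": the finger opening in mm, from 0 to 85.4. A call has 1 to 20 rows; each row is the pose to reach, as a shift and turn from the pose commanded when the call began, along the tool's axes at that moment; what a row does not reach only later rows make up. A row lasts 1/12 s, in which the tool goes at most 41.7 mm and 7.16 degrees, less where a joint would pass 70% of its speed; a pose out of reach is approached as far as the arm can. A call with a gripper value outside its range is refused whole. The fingers move at their own pace and stop on an object; "newtons" is the grip in N (left out, the last holds). Time passes only in rows, so rows that repeat a pose let the fingers close. It gives the time, the measured TCP pose, the force, the opening and the grip force at its end, in the units of the state.
- arm.sense(): the state, without advancing time (a new reading comes with each control period).
- arm.read_camera(name): name is "scene" or "top" or "wrist"; returns the picture (384x512x3 uint8, red, green, blue); there is no depth.
- arm.camera_model(name): a dict with "fovy" (degrees; the focal length in pixels is half the picture's height over the tangent of half this angle, whatever the lens; pixels are square), "cx", "cy" (the principal point, pixels), "R" (3x3) and "t" (3): a world point X has camera coordinates R X + t; the wrist camera has in their place "T_tool_cam" (4x4, takes a point from camera to tool coordinates, whose origin is the TCP and whose axes are the flange's). Camera axes: x right, y down, z forward; pixel columns grow to the right and rows downward; lengths in m; the calibration is good to about 2 mm. A picture is of the moment at which its call begins: read the wrist's pose just before it. camera_model takes no time and is no camera call.
- arm.job_done(): hands the job in; it is judged then, once.
The state is a dict: "t": time; "q": joint angles; "qvel": joint speeds; "tau": joint torques, N m; "position": TCP position; "orientation": TCP orientation; "contact_force": force on the tool from outside, world axes, zero at the start; "ft_torque": the same for the moment, N m; "grip_width": finger opening in m; "finger_force": force on a finger pad.
Only numpy, scipy, OpenCV 4.12 (cv2) and the standard library are available. Lean on these libraries where they do the work, as an engineer would, in place of code of your own. Each camera call takes 0.05 s, during which the arm holds its last target. There are 200 camera calls.

## Task

Make up the two build kits: put the purple drive module and the copper cooler into the blue tray, and the green drive module, the silver cooler and the black fan into the yellow tray. Pull each module out of the sprung clip strip against its catch, and leave the white module clipped in place. Every part must rest in its tray, none on top of another; the coolers and the fan must sit flat on the tray floor, base down, while the modules may stand, lean or lie.

Things in the scene. Friction and masses are not known exactly. Their poses are not given: they have to be found in the camera images.
- purple_module: Purple plug-in drive module, upright slab 9 mm thick (its x) x 60 mm long (its y) x 44 mm tall (its z), 45 g, gold contact edge at the bottom; origin at its centre. Starts in one of the clip strip's places, its bottom 6 mm and top 50 mm above the table. Each end has a notch, 8 to 21 mm above its bottom, for the strip's sprung rollers.
- green_module: Green plug-in drive module, upright slab 9 mm thick (its x) x 60 mm long (its y) x 44 mm tall (its z), 45 g, gold contact edge at the bottom; origin at its centre. Starts in one of the clip strip's places, its bottom 6 mm and top 50 mm above the table. Each end has a notch, 8 to 21 mm above its bottom, for the strip's sprung rollers.
- white_module: White plug-in drive module, upright slab 9 mm thick (its x) x 60 mm long (its y) x 44 mm tall (its z), 45 g, gold contact edge at the bottom; origin at its centre. Starts in one of the clip strip's places, its bottom 6 mm and top 50 mm above the table. Each end has a notch, 8 to 21 mm above its bottom, for the strip's sprung rollers. It stays in the strip.
- copper_cooler: Copper-coloured square heatsink with pins, 46 x 46 mm, 40 mm tall, about 250 g, solid to the grasp; origin at the centre of its underside, z up, sides along x and y. Starts on the stock mat (top 4 mm above the table).
- silver_cooler: Silver aluminium square heatsink with straight fins, 50 x 50 mm, 40 mm tall, about 150 g, solid to the grasp; origin at the centre of its underside, z up, sides along x and y. Starts on the stock mat (top 4 mm above the table).
- fan: Black square fan with a red hub, 40 x 40 mm, 28 mm tall, lying flat, about 70 g, solid to the grasp; origin at the centre of its underside, z up, sides along x and y. Starts on the stock mat (top 4 mm above the table).
- blue_tray: Blue open kit tray, fixed, outside 126 mm (its x) x 206 mm (its y) x 14 mm tall, walls and floor 4 mm thick, so inside 118 x 198 mm; origin at the centre of its underside, on the table, z up.
- yellow_tray: Yellow open kit tray, fixed, the same size: outside 126 mm (its x) x 206 mm (its y) x 14 mm tall, walls and floor 4 mm thick, inside 118 x 198 mm; origin at the centre of its underside, on the table, z up.
- clip_strip: Black clip strip, fixed, base 56 (its x) x 262 (its y) x 6 mm; origin: centre of its underside. Three places along y at -78, 0, +78 mm hold modules upright end to end, length along y, flat faces free from 13 mm above the table. Grey housings at the module ends, 24 mm wide, reach 36 mm above the table. A straight pull up of 5 to 15 N frees a module; clear of all after 35 mm.
There are look-alikes about, which are no part of the job. Of the things like the fan, leave any that is pink; of the rest the smaller one is meant.

How it is judged:
At the end, for the whole second after the job is handed in: Each part in its own tray, released, at rest. Coolers, fan: base within 4 mm of the tray floor, tilt under 0.12 rad, centre within 42 mm (tray x) and 82 mm (y) of tray centre. Modules: centre within 56 and 96 mm, at most 30 mm above the table, resting on tray. White module moved under 6 mm (x of purple_module in the frame of blue_tray between -0.056 and 0.056 m and y of purple_module in the frame of blue_tray between -0.096 and 0.096 m and z of purple_module in the frame of blue_tray between 0 and 0.03 m and contact force between purple_module and blue_tray above 0.03 N and linear speed of each of purple_module, copper_cooler, green_module, silver_cooler, fan below 0.02 m/s and x of copper_cooler in the frame of blue_tray between -0.042 and 0.042 m and y of copper_cooler in the frame of blue_tray between -0.082 and 0.082 m and z of copper_cooler in the frame of blue_tray between 0 and 0.008 m and angle between each of copper_cooler, silver_cooler, fan's own z axis and vertical below 0.12 rad and x of green_module in the frame of yellow_tray between -0.056 and 0.056 m and y of green_module in the frame of yellow_tray between -0.096 and 0.096 m and z of green_module in the frame of yellow_tray between 0 and 0.03 m and contact force between green_module and yellow_tray above 0.03 N and x of silver_cooler in the frame of yellow_tray between -0.042 and 0.042 m and y of silver_cooler in the frame of yellow_tray between -0.082 and 0.082 m and z of silver_cooler in the frame of yellow_tray between 0 and 0.008 m and x of fan in the frame of yellow_tray between -0.042 and 0.042 m and y of fan in the frame of yellow_tray between -0.082 and 0.082 m and z of fan in the frame of yellow_tray between 0 and 0.008 m and distance of white_module from where it was at the start of the episode below 0.006 m); the robot touches nothing.
It also fails if it takes over 115 s, if anything falls off the work surface, if the arm or the gripper's body presses on something with over 40 N, if the wrist force passes 120 N, or if a joint passes its speed limit or range.

## Working session

There is one attempt and no reset: what is moved stays moved. The work goes in short steps, Python scripts to look and compute and a tool call to move; the robot and the scene stay as the last step left them, time stands still between calls to the robot, and variables do not carry over. Pictures are saved under pics/ and viewed, at most 14 in all, crops included, and the job is handed in when it is done.

Besides the shell and the picture viewer there is one more tool, called after "Request:" as name(argument=value, ...), one argument or row to a line, values as JSON. arm_command: Moves the arm, as the interface text tells. Its arguments: {"type":"object","properties":{"plan":{"type":"array"},"newtons":{"type":"number"}},"required":["plan"]}

```bash
ls; mkdir -p pics
python3 - <<'E'
from plant import arm
import cv2
for n in ("top","scene"):
    im=arm.read_camera(n); cv2.imwrite(f"pics/{n}0.png",cv2.cvtColor(im,cv2.COLOR_RGB2BGR))
    print(n,arm.camera_model(n))
print(arm.camera_model("wrist")); print(arm.sense()); print(arm.grip_point_offset)
E
```

```text
pics
top {'fovy': 53.19266401770231, 'cx': 256.36069675876325, 'cy': 194.04592794130113, 'R': array([[ 8.68460703e-05, -9.99999995e-01,  4.14064806e-05],
       [-9.68389553e-01, -9.44293722e-05, -2.49442707e-01],
       [ 2.49442710e-01, -1.84344843e-05, -9.68389557e-01]]), 't': array([-0.06127553,  0.49602518,  0.82895042])}
scene {'fovy': 43.64536151339026, 'cx': 253.4215248809434, 'cy': 196.3138573730093, 'R': array([[-0.18483089,  0.98271866, -0.01007894],
       [ 0.63054713,  0.11071511, -0.76821383],
       [-0.75382217, -0.14834489, -0.640114  ]]), 't': array([ 0.16659815, -0.24231003,  1.64817656])}
{'fovy': 62.89296354949118, 'cx': 261.3767407703344, 'cy': 188.78525983089327, 'T_tool_cam': array([[ 1.45294787e-03, -9.51886588e-01, -3.06447079e-01,
         7.80227206e-02],
       [ 9.99998929e-01,  1.43729681e-03,  2.76728882e-04,
         6.67448669e-04],
       [ 1.77040898e-04, -3.06447153e-01,  9.51887657e-01,
        -1.42782123e-01],
       [ 0.00000000e+00,  0.00000000e+00,  0.00000000e+00,
         1.00000000e+00]])}
{'t': 0.1, 'q': array([ 1.12749198e+00,  3.07499919e-01,  1.50750573e+00,  8.14354327e-07,
        1.32842021e+00, -7.34795120e-02]), 'qvel': array([ 0.00058082, -0.00276248, -0.00374065,  0.00038143,  0.00044337,
       -0.00033021]), 'tau': array([ 3.63209310e-04, -4.58527064e+01, -2.52608174e+01,  5.39931364e-05,
        5.45121919e-03,  9.71105862e-07]), 'position': array([0.20758335, 0.53556578, 0.23048614]), 'orientation': array([ 1.83860465e-01,  9.82951926e-01, -8.86071344e-04, -2.34597774e-04]), 'contact_force': array([ 0.37261287, -0.13964946, -0.21305942]), 'ft_torque': array([ 0.00445338, -0.04579392,  0.03997817]), 'finger_force': 0.0, 'grip_width': 0.08540036844312239}
0.0187
```

View pics/top0.png

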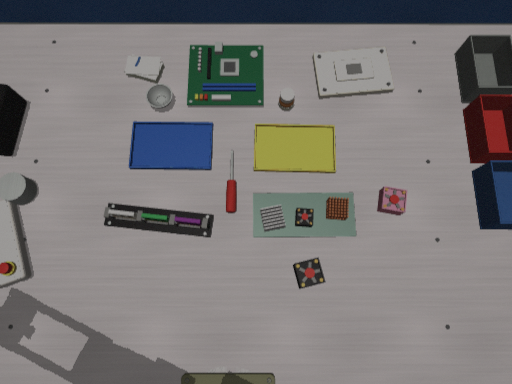

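View pics/scene0.png

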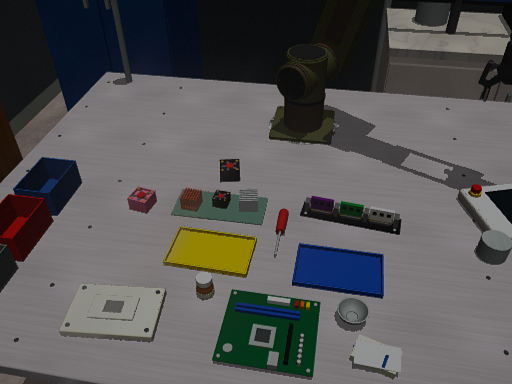

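The top view shows the blue tray at (172,146) and the yellow one at (295,149). The strip is at (158,220), with white, green and purple modules from left to right. On the mat are the silver cooler (273,217), the small fan (305,217) and the copper cooler (337,208). The pink fan (394,200) and the larger fan (309,273) are to be left.

```bash
cat > h.py <<'E'
import numpy as np, cv2
from plant import arm
from scipy.spatial.transform import Rotation as Ro
def cam(name,s=None):
    m=arm.camera_model(name); f=192/np.tan(np.radians(m["fovy"])/2)
    if name=="wrist":
        T=np.eye(4); T[:3,:3]=Ro.from_quat(s["orientation"]).as_matrix(); T[:3,3]=s["position"]
        W=T@m["T_tool_cam"]; return f,m["cx"],m["cy"],W[:3,:3],W[:3,3]
    R=np.array(m["R"]); return f,m["cx"],m["cy"],R.T,-R.T@np.array(m["t"])
def ray(c,uv,z):
    f,cx,cy,R,C=c; uv=np.atleast_2d(uv).astype(float)
    d=np.c_[(uv[:,0]-cx)/f,(uv[:,1]-cy)/f,np.ones(len(uv))]@R.T
    return C+d*((z-C[2])/d[:,2])[:,None]
def blobs(mask,c,z,n=3,amin=25,off=(0,0)):
    cs,_=cv2.findContours(mask.astype(np.uint8),cv2.RETR_EXTERNAL,cv2.CHAIN_APPROX_NONE)
    out=[]
    for k in sorted(cs,key=cv2.contourArea,reverse=True)[:n]:
        if cv2.contourArea(k)<amin: continue
        P=ray(c,k[:,0,:]+np.array(off),z)[:,:2]
        (x,y),(w,h),a=cv2.minAreaRect((P*1000).astype(np.float32))
        out.append((k[:,0].mean(0).round(),np.round([x,y,w,h,a],1)))
    return out
def show(name,im): cv2.imwrite(f"pics/{name}.png",cv2.cvtColor(im,cv2.COLOR_RGB2BGR))
E
python3 - <<'E'
from h import *
im=cv2.cvtColor(cv2.imread("pics/top0.png"),cv2.COLOR_BGR2RGB)
c=cam("top"); print(c[0],c[4])
H=cv2.cvtColor(im,cv2.COLOR_RGB2HSV); h,s,v=cv2.split(H)
box=np.zeros(h.shape,bool); box[100:260,95:375]=1
def p(n,m,z,k=2):
    for b in blobs(m&box,c,z,k): print(n,*b)
p("blue",(h>100)&(h<125)&(s>150)&(v>60),.014)
p("yellow",(h>22)&(h<35)&(s>150)&(v>80),.014)
p("purple",(h>135)&(h<160)&(s>100),.05)
p("green",(h>45)&(h<75)&(s>130),.05)
p("copper",(h<14)&(s>100)&(v>60),.044,4)
p("strip",(v<60),.006,3)
p("mat",(h>60)&(h<95)&(s>30)&(s<120)&(v>70),.004)
show("topcrop",cv2.resize(im[120:250,95:375],None,fx=2.8,fy=2.8,interpolation=cv2.INTER_CUBIC))
for n,uv,z in (("silver",(273,217),.044),("fan",(305,217),.032),("copper",(337,208),.044),("white",(122,213),.05)): print(n,ray(c,uv,z))
E
```

```text
383.47645624216875 [ 0.27357528 -0.06121341  0.92647933]
blue [166. 141.] [637.9 155.9 204.3 124.4  88.9]
purple [188. 220.] [436.5  98.5  60.2  14.   83.6]
green [225. 103.] [738.5  18.8  11.1 188.4   0. ]
green [155. 217.] [444.4 175.4  60.7  12.5  83.2]
copper [337. 207.] [ 467.5 -250.9   50.9   51.9   84.7]
copper [231. 196.] [4.965e+02 2.000e-01 7.840e+01 2.140e+01 8.000e-01]
copper [304. 216.] [ 447.9 -172.8   14.1   14.5   88.3]
strip [156. 219.] [446.1 177.4 260.4  54.   83.6]
strip [303. 217.] [ 452.5 -176.9   41.8   42.8   85.1]
mat [303. 215.] [ 460.5 -176.4  107.   247.5    0.9]
silver [[ 0.44541967 -0.10017598  0.044     ]]
fan [[ 0.44776362 -0.17661415  0.032     ]]
copper [[ 0.4669824  -0.25108493  0.044     ]]
white [[0.45369809 0.25189568 0.05      ]]
```

View pics/topcrop.png

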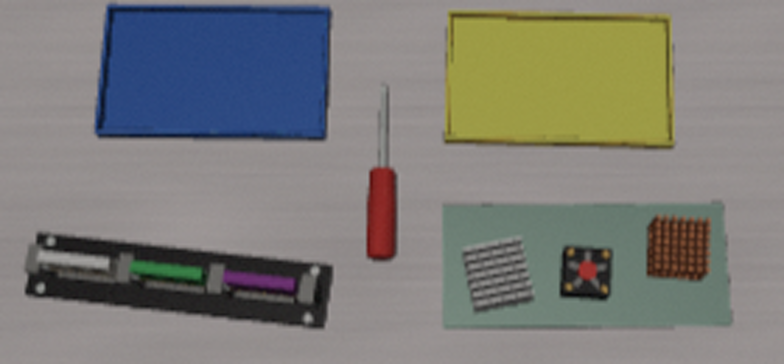

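```bash
cat >> h.py <<'E'
def go(x,y,z,yaw):
    """units of a move to TCP x,y,z (m), tool down, tool y (closing line) at yaw deg"""
    s=arm.sense(); R=Ro.from_quat(s["orientation"]); a=np.radians(yaw)
    ty=np.array([np.cos(a),np.sin(a),0]); tz=np.array([0,0,-1.]); 
    G=Ro.from_matrix(np.c_[np.cross(ty,tz),ty,tz])
    d=R.inv().apply(np.array([x,y,z])-s["position"])/.04; r=np.degrees((R.inv()*G).as_rotvec())/5
    print("pos",s["position"].round(4),"F",s["contact_force"].round(1),"t",round(s["t"],2),"w",round(s["grip_width"],4),"| d",d.round(2),"a",r.round(2))
E
python3 - <<'E'
from h import *
go(.445,.165,.16,-6.4)
c=cam("top"); q=np.array([(450,13),(671,17),(674,146),(444,141)])/2.8+[95,120]
P=ray(c,q,.014)[:,:2]; print("yellow",P.mean(0),P)
q=np.array([(108,6),(330,9),(326,138),(97,134)])/2.8+[95,120]
P=ray(c,q,.014)[:,:2]; print("blue",P.mean(0),P)
E
```

```text
pos [0.2076 0.5356 0.2305] F [ 0.4 -0.1 -0.2] t 0.1 w 0.0854 | d [-8.88 -6.49  1.77] a [-2.000e-02  1.000e-02  1.504e+01]
yellow [ 0.62935797 -0.15892641] [[ 0.69332865 -0.05954874]
 [ 0.68936616 -0.26277191]
 [ 0.56504227 -0.25912404]
 [ 0.5696948  -0.05426097]]
blue [0.63657848 0.15339661] [[0.70028643 0.25580642]
 [0.69730891 0.05102039]
 [0.57249352 0.0510471 ]
 [0.57622505 0.25571252]]
```

Request:
arm_command(
  plan=[
    {"dx": -8.88, "dy": -6.49, "dz": 1.77, "az": 15.04},
    {"dx": -8.88, "dy": -6.49, "dz": 1.77, "az": 15.04},
    {"dx": -8.88, "dy": -6.49, "dz": 1.77, "az": 15.04},
    {"dx": -8.88, "dy": -6.49, "dz": 1.77, "az": 15.04},
    {"dx": -8.88, "dy": -6.49, "dz": 1.77, "az": 15.04},
    {"dx": -8.88, "dy": -6.49, "dz": 1.77, "az": 15.04},
    {"dx": -8.88, "dy": -6.49, "dz": 1.77, "az": 15.04},
    {"dx": -8.88, "dy": -6.49, "dz": 1.77, "az": 15.04},
    {"dx": -8.88, "dy": -6.49, "dz": 1.77, "az": 15.04},
    {"dx": -8.88, "dy": -6.49, "dz": 1.77, "az": 15.04},
    {"dx": -8.88, "dy": -6.49, "dz": 1.77, "az": 15.04},
    {"dx": -8.88, "dy": -6.49, "dz": 1.77, "az": 15.04},
    {"dx": -8.88, "dy": -6.49, "dz": 1.77, "az": 15.04},
    {"dx": -8.88, "dy": -6.49, "dz": 1.77, "az": 15.04},
    {"dx": -8.88, "dy": -6.49, "dz": 1.77, "az": 15.04},
    {"dx": -8.88, "dy": -6.49, "dz": 1.77, "az": 15.04},
  ],
)

```text
validation failed for argument at $.pl...
```

Run:
```python
from h import *
s=arm.sense(); im=arm.read_camera("wrist"); show("w1",im); c=cam("wrist",s)
go(.445,.165,.16,-6.4)
h,s_,v=cv2.split(cv2.cvtColor(im,cv2.COLOR_RGB2HSV))
for n,m in (("purple",(h>135)&(h<160)&(s_>90)),("green",(h>45)&(h<75)&(s_>120))):
    for b in blobs(m,c,.05,2,200): print(n,*b)
```

```text
pos [0.2076 0.5356 0.2306] F [-0.1  0.2 -0.2] t 0.15 w 0.0852 | d [-8.88 -6.49  1.77] a [-2.000e-02  1.000e-02  1.504e+01]
```

View pics/w1.png

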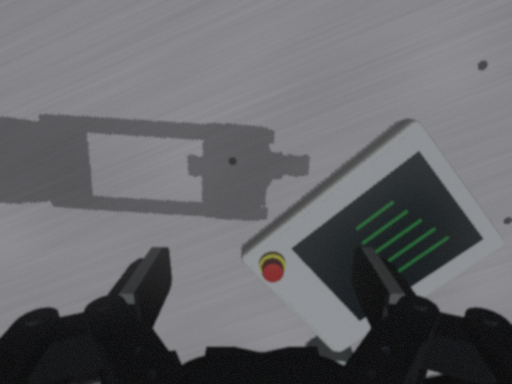

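The move was refused, so the wrist still sees only the tablet at the start pose. I'll try rows with all the keys filled in.

Request:
arm_command(
  plan=[
    {"dx": -0.9, "dy": -0.6, "dz": 0.2, "ax": 0, "ay": 0, "az": 1.4, "gripper": 85},
  ],
)

```text
t: 0.23
position: [0.2297, 0.5084, 0.2246]
orientation: [0.242, 0.97, 0.004, -0.001]
contact_force: [2.0, 1.7, 0.5]
grip_width: 0.0853
finger_force: 0.0
```

Run:
```python
from h import *
go(.445,.165,.16,-6.4)
```

```text
pos [0.2297 0.5084 0.2246] F [2.  1.7 0.5] t 0.23 w 0.0853 | d [-8.79 -5.07  1.55] a [ 0.04 -0.08 13.69]
```

Request:
arm_command(
  plan=[
    {"dx": -8.8, "dy": -5.0, "dz": 1.6, "ax": 0, "ay": 0, "az": 13.7, "gripper": 85},
    {"dx": -8.8, "dy": -5.0, "dz": 1.6, "ax": 0, "ay": 0, "az": 13.7, "gripper": 85},
    {"dx": -8.8, "dy": -5.0, "dz": 1.6, "ax": 0, "ay": 0, "az": 13.7, "gripper": 85},
  ],
)

```text
t: 0.48
position: [0.2974, 0.3966, 0.2036]
orientation: [0.422, 0.907, -0.0, 0.0]
contact_force: [0.7, -0.6, -0.9]
grip_width: 0.0852
finger_force: 0.0
```

Run:
```python
from h import *
go(.445,.165,.16,-6.4)
```

```text
pos [0.2974 0.3966 0.2036] F [ 0.7 -0.6 -0.9] t 0.48 w 0.0852 | d [-6.81 -0.9   1.09] a [-0.    0.01  9.29]
```

Request:
arm_command(
  plan=[
    {"dx": -6.81, "dy": -0.9, "dz": 1.09, "ax": 0, "ay": 0, "az": 9.29, "gripper": 85},
    {"dx": -6.81, "dy": -0.9, "dz": 1.09, "ax": 0, "ay": 0, "az": 9.29, "gripper": 85},
    {"dx": -6.81, "dy": -0.9, "dz": 1.09, "ax": 0, "ay": 0, "az": 9.29, "gripper": 85},
    {"dx": -6.81, "dy": -0.9, "dz": 1.09, "ax": 0, "ay": 0, "az": 9.29, "gripper": 85},
    {"dx": -6.81, "dy": -0.9, "dz": 1.09, "ax": 0, "ay": 0, "az": 9.29, "gripper": 85},
    {"dx": -6.81, "dy": -0.9, "dz": 1.09, "ax": 0, "ay": 0, "az": 9.29, "gripper": 85},
    {"dx": -6.81, "dy": -0.9, "dz": 1.09, "ax": 0, "ay": 0, "az": 9.29, "gripper": 85},
    {"dx": -6.81, "dy": -0.9, "dz": 1.09, "ax": 0, "ay": 0, "az": 9.29, "gripper": 85},
    {"dx": -6.81, "dy": -0.9, "dz": 1.09, "ax": 0, "ay": 0, "az": 9.29, "gripper": 85},
    {"dx": -6.81, "dy": -0.9, "dz": 1.09, "ax": 0, "ay": 0, "az": 9.29, "gripper": 85},
  ],
)

```text
t: 1.32
position: [0.4456, 0.1672, 0.1604]
orientation: [0.744, 0.668, -0.0, -0.0]
contact_force: [-0.3, 0.2, 0.3]
grip_width: 0.0849
finger_force: 0.0
```

Run:
```python
from h import *
s=arm.sense(); im=arm.read_camera("wrist"); show("w2",im); c=cam("wrist",s)
go(.445,.165,.16,-6.4)
h,s_,v=cv2.split(cv2.cvtColor(im,cv2.COLOR_RGB2HSV))
for n,m in (("purple",(h>135)&(h<160)&(s_>90)),("green",(h>45)&(h<75)&(s_>120))):
    for b in blobs(m,c,.05,2,200): print(n,*b)
```

```text
pos [0.4454 0.1678 0.1606] F [-0.1  1.1  0.4] t 1.37 w 0.0851 | d [-0.07 -0.    0.01] a [-0.01 -0.    0.07]
purple [262. 256.] [439.8  99.8  59.6   7.5  83.8]
green [263. 178.] [447.7 171.6  47.3   7.7  83.8]
```

View pics/w2.png

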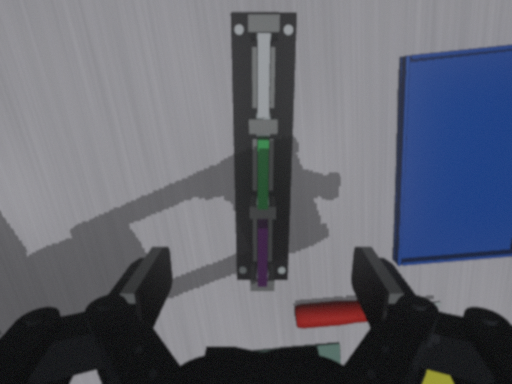

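The wrist view shows the strip end to end: white at (264,75), green (263,175), purple (262,252). They are collinear, and their yaw is measured. First up is purple.

Run:
```python
from h import *
go(.4398,.0998,.07,-6.2)
go(.4398,.0998,.018,-6.2)
```

```text
pos [0.4454 0.1678 0.1606] F [-0.1  1.1  0.4] t 1.37 w 0.0851 | d [-1.7   0.04  2.26] a [-0.01 -0.    0.03]
pos [0.4454 0.1678 0.1606] F [-0.1  1.1  0.4] t 1.37 w 0.0851 | d [-1.71  0.04  3.56] a [-0.01 -0.    0.03]
```

Request:
arm_command(
  plan=[
    {"dx": -1.7, "dy": 0.04, "dz": 1.2, "ax": 0, "ay": 0, "az": 0, "gripper": 40},
    {"dx": -1.7, "dy": 0.04, "dz": 2.2, "ax": 0, "ay": 0, "az": 0, "gripper": 40},
    {"dx": -1.7, "dy": 0.04, "dz": 2.26, "ax": 0, "ay": 0, "az": 0, "gripper": 40},
    {"dx": -1.7, "dy": 0.04, "dz": 2.26, "ax": 0, "ay": 0, "az": 0, "gripper": 40},
    {"dx": -1.7, "dy": 0.04, "dz": 2.26, "ax": 0, "ay": 0, "az": 0, "gripper": 40},
  ],
)

```text
t: 1.78
position: [0.4385, 0.1, 0.0694]
orientation: [0.744, 0.669, -0.002, -0.001]
contact_force: [0.1, 0.2, 0.7]
grip_width: 0.0404
finger_force: 0.0
```

Run:
```python
from h import *
go(.4398,.0998,.018,-6.2)
```

```text
pos [0.4385 0.1    0.0694] F [0.1 0.2 0.7] t 1.78 w 0.0404 | d [-0.    0.04  1.28] a [-0.05  0.01  0.02]
```

Request:
arm_command(
  newtons=60,
  plan=[
    {"dx": 0, "dy": 0.03, "dz": 0.8, "ax": 0, "ay": 0, "az": 0, "gripper": 40},
    {"dx": 0, "dy": 0.03, "dz": 1.28, "ax": 0, "ay": 0, "az": 0, "gripper": 40},
    {"dx": 0, "dy": 0.03, "dz": 1.28, "ax": 0, "ay": 0, "az": 0, "gripper": 0},
    {"dx": 0, "dy": 0.03, "dz": 1.28, "ax": 0, "ay": 0, "az": 0, "gripper": 0},
    {"dx": 0, "dy": 0.03, "dz": 1.28, "ax": 0, "ay": 0, "az": 0, "gripper": 0},
    {"dx": 0, "dy": 0.03, "dz": 1.28, "ax": 0, "ay": 0, "az": 0, "gripper": 0},
    {"dx": 0, "dy": 0.03, "dz": 1.28, "ax": 0, "ay": 0, "az": 0, "gripper": 0},
    {"dx": 0, "dy": 0.03, "dz": 1.28, "ax": 0, "ay": 0, "az": 0, "gripper": 0},
  ],
)

```text
t: 2.45
position: [0.4407, 0.1, 0.0201]
orientation: [0.744, 0.668, 0.0, -0.001]
contact_force: [-5.3, 3.8, 2.7]
grip_width: 0.0079
finger_force: 61.2
```

Run:
```python
from h import *
go(.4398,.0998,.08,-6.2)
go(.637,.200,.08,-1)
go(.637,.200,.017,-1)
```

```text
pos [0.4407 0.1    0.0201] F [-5.3  3.8  2.7] t 2.45 w 0.0079 | d [-0.01 -0.02 -1.5 ] a [-0.01 -0.01  0.01]
pos [0.4407 0.1    0.0201] F [-5.3  3.8  2.7] t 2.45 w 0.0079 | d [ 3.01  4.61 -1.5 ] a [-0.01 -0.01 -1.03]
pos [0.4407 0.1    0.0201] F [-5.3  3.8  2.7] t 2.45 w 0.0079 | d [3.01 4.61 0.08] a [-0.01 -0.01 -1.03]
```

Request:
arm_command(
  plan=[
    {"dx": 0, "dy": 0, "dz": -0.3, "ax": 0, "ay": 0, "az": 0, "gripper": 0},
    {"dx": 0, "dy": 0, "dz": -0.7, "ax": 0, "ay": 0, "az": 0, "gripper": 0},
    {"dx": 0, "dy": 0, "dz": -1.5, "ax": 0, "ay": 0, "az": 0, "gripper": 0},
    {"dx": 0, "dy": 0, "dz": -1.6, "ax": 0, "ay": 0, "az": 0, "gripper": 0},
    {"dx": 0, "dy": 0, "dz": -1.6, "ax": 0, "ay": 0, "az": 0, "gripper": 0},
  ],
)

```text
t: 2.87
position: [0.4453, 0.0997, 0.0861]
orientation: [0.744, 0.668, 0.004, 0.003]
contact_force: [0.6, -0.8, -0.3]
grip_width: 0.008
finger_force: 60.8
```

Run:
```python
from h import *
go(.637,.200,.08,-1)
go(.637,.200,.0195,-1)
```

```text
pos [0.4453 0.0997 0.0861] F [ 0.6 -0.8 -0.3] t 2.87 w 0.008 | d [3.  4.5 0.2] a [ 0.11 -0.02 -1.02]
pos [0.4453 0.0997 0.0861] F [ 0.6 -0.8 -0.3] t 2.87 w 0.008 | d [3.   4.48 1.71] a [ 0.11 -0.02 -1.02]
```

Request:
arm_command(
  plan=[
    {"dx": 3.0, "dy": 4.6, "dz": 0.1, "ax": 0, "ay": 0, "az": -1, "gripper": 0},
    {"dx": 3.0, "dy": 4.6, "dz": 0.1, "ax": 0, "ay": 0, "az": -1, "gripper": 0},
    {"dx": 3.0, "dy": 4.6, "dz": 0.1, "ax": 0, "ay": 0, "az": -1, "gripper": 0},
    {"dx": 3.0, "dy": 4.6, "dz": 0.1, "ax": 0, "ay": 0, "az": -1, "gripper": 0},
    {"dx": 3.0, "dy": 4.6, "dz": 0.1, "ax": 0, "ay": 0, "az": -1, "gripper": 0},
    {"dx": 3.0, "dy": 4.6, "dz": 0.1, "ax": 0, "ay": 0, "az": -1, "gripper": 0},
    {"dx": 3.0, "dy": 4.6, "dz": 0.1, "ax": 0, "ay": 0, "az": -1, "gripper": 0},
    {"dx": 3.0, "dy": 4.6, "dz": 0.1, "ax": 0, "ay": 0, "az": -1, "gripper": 0},
    {"dx": 3.0, "dy": 4.6, "dz": 0.1, "ax": 0, "ay": 0, "az": -1, "gripper": 0},
    {"dx": 3.0, "dy": 4.6, "dz": 1.0, "ax": 0, "ay": 0, "az": -1, "gripper": 0},
    {"dx": 3.0, "dy": 4.6, "dz": 1.0, "ax": 0, "ay": 0, "az": -1, "gripper": 0},
    {"dx": 3.0, "dy": 4.6, "dz": 1.0, "ax": 0, "ay": 0, "az": -1, "gripper": 0},
  ],
)

```text
t: 3.87
position: [0.6335, 0.1976, 0.0412]
orientation: [0.714, 0.7, -0.003, -0.002]
contact_force: [-1.3, -0.2, -0.7]
grip_width: 0.008
finger_force: 60.8
```

Run:
```python
from h import *
go(.637,.200,.0195,-1)
```

```text
pos [0.6335 0.1976 0.0412] F [-1.3 -0.2 -0.7] t 3.87 w 0.008 | d [0.06 0.09 0.54] a [-0.08  0.02 -0.03]
```

Request:
arm_command(
  plan=[
    {"dx": 0, "dy": 0, "dz": 0.3, "ax": 0, "ay": 0, "az": 0, "gripper": 0},
    {"dx": 0, "dy": 0, "dz": 0.52, "ax": 0, "ay": 0, "az": 0, "gripper": 0},
    {"dx": 0, "dy": 0, "dz": 0.52, "ax": 0, "ay": 0, "az": 0, "gripper": 0},
    {"dx": 0, "dy": 0, "dz": 0.52, "ax": 0, "ay": 0, "az": 0, "gripper": 40},
    {"dx": 0, "dy": 0, "dz": 0.52, "ax": 0, "ay": 0, "az": 0, "gripper": 40},
    {"dx": 0, "dy": 0, "dz": 0.52, "ax": 0, "ay": 0, "az": 0, "gripper": 40},
    {"dx": 0, "dy": 0, "dz": -0.5, "ax": 0, "ay": 0, "az": 0, "gripper": 40},
    {"dx": 0, "dy": 0, "dz": -1.4, "ax": 0, "ay": 0, "az": 0, "gripper": 40},
    {"dx": 0, "dy": 0, "dz": -1.5, "ax": 0, "ay": 0, "az": 0, "gripper": 40},
  ],
)

```text
t: 4.62
position: [0.6421, 0.2002, 0.1103]
orientation: [0.714, 0.7, 0.005, 0.003]
contact_force: [0.8, 0.2, 0.7]
grip_width: 0.0402
finger_force: 0.0
```

Run:
```python
from h import *
go(.4482,.1773,.08,-6.2)
im=arm.read_camera("top"); h,s_,v=cv2.split(cv2.cvtColor(im,cv2.COLOR_RGB2HSV)); c=cam("top")
show("t1",cv2.resize(im[110:250,95:375],None,fx=2.5,fy=2.5))
m=(h>135)&(h<160)&(s_>90)
for b in blobs(m,c,.03,3,20): print(*b)
```

```text
pos [0.6421 0.2002 0.1103] F [0.8 0.2 0.7] t 4.62 w 0.0402 | d [-0.67 -4.85  0.7 ] a [ 0.14 -0.04  1.02]
[153. 142.] [638.9 198.7  21.4  63.5   0. ]
```

View pics/t1.png

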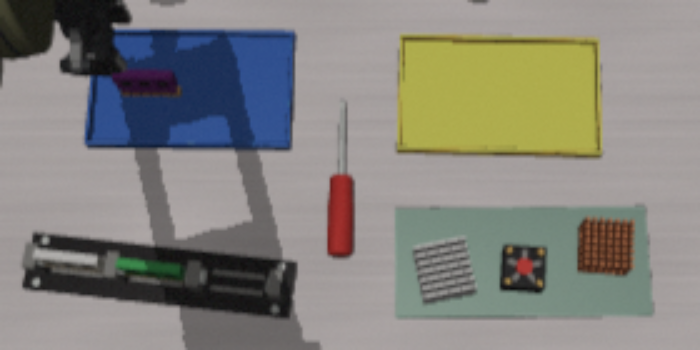

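Purple now stands in the blue tray, around (150,83) in the crop, and its place in the strip is empty. Next is green.

Request:
arm_command(
  plan=[
    {"dx": -0.67, "dy": -4.77, "dz": 0.7, "ax": 0, "ay": 0, "az": 1.04, "gripper": 40},
    {"dx": -0.67, "dy": -4.77, "dz": 0.7, "ax": 0, "ay": 0, "az": 1.04, "gripper": 40},
    {"dx": -0.67, "dy": -4.77, "dz": 0.7, "ax": 0, "ay": 0, "az": 1.04, "gripper": 40},
    {"dx": -0.67, "dy": -4.77, "dz": 0.7, "ax": 0, "ay": 0, "az": 1.04, "gripper": 40},
    {"dx": -0.67, "dy": -4.77, "dz": 0.7, "ax": 0, "ay": 0, "az": 1.04, "gripper": 40},
    {"dx": -0.67, "dy": -4.77, "dz": 0.7, "ax": 0, "ay": 0, "az": 1.04, "gripper": 40},
    {"dx": -0.67, "dy": -4.77, "dz": 0.7, "ax": 0, "ay": 0, "az": 1.04, "gripper": 40},
    {"dx": -0.67, "dy": -4.77, "dz": 0.7, "ax": 0, "ay": 0, "az": 1.04, "gripper": 40},
    {"dx": -0.67, "dy": -4.77, "dz": 0.7, "ax": 0, "ay": 0, "az": 1.04, "gripper": 40},
    {"dx": -0.67, "dy": -4.77, "dz": 0.7, "ax": 0, "ay": 0, "az": 1.04, "gripper": 40},
  ],
)

```text
t: 5.5
position: [0.4483, 0.1763, 0.0753]
orientation: [0.745, 0.667, 0.001, 0.001]
contact_force: [0.4, 0.1, 0.0]
grip_width: 0.04
finger_force: 0.0
```

Run:
```python
from h import *
s=arm.sense(); im=arm.read_camera("wrist"); c=cam("wrist",s)
h,s_,v=cv2.split(cv2.cvtColor(im,cv2.COLOR_RGB2HSV))
for b in blobs((h>45)&(h<75)&(s_>120),c,.05,2,200): print(*b)
go(.4482,.1773,.019,-6.2)
```

```text
[260. 226.] [447.9 176.4  59.    9.   84.1]
pos [0.4479 0.1763 0.0752] F [0.1 0.5 0.2] t 5.55 w 0.0397 | d [0.03 0.   1.4 ] a [ 0.02 -0.01 -0.03]
```

Request:
arm_command(
  newtons=60,
  plan=[
    {"dx": 0, "dy": 0, "dz": 0.8, "ax": 0, "ay": 0, "az": 0, "gripper": 40},
    {"dx": 0, "dy": 0, "dz": 1.4, "ax": 0, "ay": 0, "az": 0, "gripper": 40},
    {"dx": 0, "dy": 0, "dz": 1.4, "ax": 0, "ay": 0, "az": 0, "gripper": 0},
    {"dx": 0, "dy": 0, "dz": 1.4, "ax": 0, "ay": 0, "az": 0, "gripper": 0},
    {"dx": 0, "dy": 0, "dz": 1.4, "ax": 0, "ay": 0, "az": 0, "gripper": 0},
    {"dx": 0, "dy": 0, "dz": 1.4, "ax": 0, "ay": 0, "az": 0, "gripper": 0},
    {"dx": 0, "dy": 0, "dz": 1.4, "ax": 0, "ay": 0, "az": 0, "gripper": 0},
    {"dx": 0, "dy": 0, "dz": 1.4, "ax": 0, "ay": 0, "az": 0, "gripper": 0},
    {"dx": 0, "dy": 0, "dz": 1.1, "ax": 0, "ay": 0, "az": 0, "gripper": 0},
    {"dx": 0, "dy": 0, "dz": 0.7, "ax": 0, "ay": 0, "az": 0, "gripper": 0},
    {"dx": 0, "dy": 0, "dz": 0, "ax": 0, "ay": 0, "az": 0, "gripper": 0},
    {"dx": 0, "dy": 0, "dz": -0.5, "ax": 0, "ay": 0, "az": 0, "gripper": 0},
    {"dx": 0, "dy": 0, "dz": -0.5, "ax": 0, "ay": 0, "az": 0, "gripper": 0},
    {"dx": 0, "dy": 0, "dz": -0.5, "ax": 0, "ay": 0, "az": 0, "gripper": 0},
  ],
)

```text
t: 6.72
position: [0.4472, 0.1763, 0.0966]
orientation: [0.745, 0.667, 0.002, 0.001]
contact_force: [0.2, -1.0, -0.2]
grip_width: 0.0078
finger_force: 60.9
```

Run:
```python
from h import *
go(.629,-.099,.095,-2)
```

```text
pos [0.4472 0.1763 0.0966] F [ 0.2 -1.  -0.2] t 6.72 w 0.0078 | d [-6.34  5.27  0.05] a [ 0.05 -0.02 -0.86]
```

Request:
arm_command(
  plan=[
    {"dx": -6.34, "dy": 5.27, "dz": 0.05, "ax": 0, "ay": 0, "az": -0.9, "gripper": 0},
    {"dx": -6.34, "dy": 5.27, "dz": 0.05, "ax": 0, "ay": 0, "az": -0.9, "gripper": 0},
    {"dx": -6.34, "dy": 5.27, "dz": 0.05, "ax": 0, "ay": 0, "az": -0.9, "gripper": 0},
    {"dx": -6.34, "dy": 5.27, "dz": 0.05, "ax": 0, "ay": 0, "az": -0.9, "gripper": 0},
    {"dx": -6.34, "dy": 5.27, "dz": 0.05, "ax": 0, "ay": 0, "az": -0.9, "gripper": 0},
    {"dx": -6.34, "dy": 5.27, "dz": 0.05, "ax": 0, "ay": 0, "az": -0.9, "gripper": 0},
    {"dx": -6.34, "dy": 5.27, "dz": 0.05, "ax": 0, "ay": 0, "az": -0.9, "gripper": 0},
    {"dx": -6.34, "dy": 5.27, "dz": 0.05, "ax": 0, "ay": 0, "az": -0.9, "gripper": 0},
    {"dx": -6.34, "dy": 5.27, "dz": 0.05, "ax": 0, "ay": 0, "az": -0.9, "gripper": 0},
    {"dx": -6.34, "dy": 5.27, "dz": 0.05, "ax": 0, "ay": 0, "az": -0.9, "gripper": 0},
    {"dx": -6.34, "dy": 5.27, "dz": 0.05, "ax": 0, "ay": 0, "az": -0.9, "gripper": 0},
    {"dx": -6.34, "dy": 5.27, "dz": 1.2, "ax": 0, "ay": 0, "az": -0.9, "gripper": 0},
    {"dx": -6.34, "dy": 5.27, "dz": 1.2, "ax": 0, "ay": 0, "az": -0.9, "gripper": 0},
    {"dx": -6.34, "dy": 5.27, "dz": 1.2, "ax": 0, "ay": 0, "az": -0.9, "gripper": 0},
  ],
)

```text
t: 7.88
position: [0.6232, -0.0971, 0.044]
orientation: [0.718, 0.696, -0.002, -0.004]
contact_force: [0.2, -0.8, -0.3]
grip_width: 0.0079
finger_force: 60.8
```

Run:
```python
from h import *
go(.629,-.099,.0195,-2)
```

```text
pos [ 0.6232 -0.0971  0.044 ] F [ 0.2 -0.8 -0.3] t 7.88 w 0.0079 | d [-0.05  0.15  0.61] a [-0.1  -0.02  0.05]
```

Request:
arm_command(
  plan=[
    {"dx": 0, "dy": 0.05, "dz": 0.3, "ax": 0, "ay": 0, "az": 0, "gripper": 0},
    {"dx": 0, "dy": 0.05, "dz": 0.58, "ax": 0, "ay": 0, "az": 0, "gripper": 0},
    {"dx": 0, "dy": 0.05, "dz": 0.58, "ax": 0, "ay": 0, "az": 0, "gripper": 0},
    {"dx": 0, "dy": 0.05, "dz": 0.58, "ax": 0, "ay": 0, "az": 0, "gripper": 0},
    {"dx": 0, "dy": 0.05, "dz": 0.58, "ax": 0, "ay": 0, "az": 0, "gripper": 40},
    {"dx": 0, "dy": 0.05, "dz": 0.58, "ax": 0, "ay": 0, "az": 0, "gripper": 40},
    {"dx": 0, "dy": 0.05, "dz": 0.58, "ax": 0, "ay": 0, "az": 0, "gripper": 40},
    {"dx": 0, "dy": 0.05, "dz": -0.5, "ax": 0, "ay": 0, "az": 0, "gripper": 60},
    {"dx": 0, "dy": 0.05, "dz": -1.4, "ax": 0, "ay": 0, "az": 0, "gripper": 80},
    {"dx": 0, "dy": 0.05, "dz": -2.5, "ax": 0, "ay": 0, "az": 0, "gripper": 80},
    {"dx": 0, "dy": 0.05, "dz": -2.5, "ax": 0, "ay": 0, "az": 0, "gripper": 80},
  ],
)

```text
t: 8.8
position: [0.6352, -0.1007, 0.1562]
orientation: [0.718, 0.696, 0.004, 0.007]
contact_force: [0.8, -0.6, 0.6]
grip_width: 0.0798
finger_force: 0.0
```

Run:
```python
from h import *
go(.45,-.175,.17,0)
im=arm.read_camera("top"); h,s_,v=cv2.split(cv2.cvtColor(im,cv2.COLOR_RGB2HSV)); c=cam("top")
m=(h>45)&(h<75)&(s_>120); m[:115]=0
for b in blobs(m,c,.03,3,20): print(*b)
```

```text
pos [ 0.6352 -0.1007  0.1562] F [ 0.8 -0.6  0.6] t 8.8 w 0.0798 | d [-2.   -4.56 -0.41] a [ 0.18  0.04 -0.37]
```

Request:
arm_command(
  plan=[
    {"dx": -2.0, "dy": -4.56, "dz": -0.41, "ax": 0, "ay": 0, "az": -0.4, "gripper": 80},
    {"dx": -2.0, "dy": -4.56, "dz": -0.41, "ax": 0, "ay": 0, "az": -0.4, "gripper": 80},
    {"dx": -2.0, "dy": -4.56, "dz": -0.41, "ax": 0, "ay": 0, "az": -0.4, "gripper": 80},
    {"dx": -2.0, "dy": -4.56, "dz": -0.41, "ax": 0, "ay": 0, "az": -0.4, "gripper": 80},
    {"dx": -2.0, "dy": -4.56, "dz": -0.41, "ax": 0, "ay": 0, "az": -0.4, "gripper": 80},
    {"dx": -2.0, "dy": -4.56, "dz": -0.41, "ax": 0, "ay": 0, "az": -0.4, "gripper": 80},
    {"dx": -2.0, "dy": -4.56, "dz": -0.41, "ax": 0, "ay": 0, "az": -0.4, "gripper": 80},
    {"dx": -2.0, "dy": -4.56, "dz": -0.41, "ax": 0, "ay": 0, "az": -0.4, "gripper": 80},
    {"dx": -2.0, "dy": -4.56, "dz": -0.41, "ax": 0, "ay": 0, "az": -0.4, "gripper": 80},
    {"dx": -2.0, "dy": -4.56, "dz": -0.41, "ax": 0, "ay": 0, "az": -0.4, "gripper": 80},
  ],
)

```text
t: 9.68
position: [0.4461, -0.1734, 0.1632]
orientation: [0.706, 0.709, 0.0, 0.0]
contact_force: [0.3, 0.5, 0.3]
grip_width: 0.0801
finger_force: 0.0
```

Run:
```python
from h import *
s=arm.sense(); print(s["position"],s["orientation"]); im=arm.read_camera("wrist"); show("w3",im); c=cam("wrist",s)
im2=arm.read_camera("top"); 
h,s_,v=cv2.split(cv2.cvtColor(im,cv2.COLOR_RGB2HSV)); 
m=(h<14)&(s_>100)&(v>60)
for b in blobs(m,c,.044,3,20): print("cop",*b)
m=(v<55); m[270:]=0
for b in blobs(m,c,.032,4,200): print("dark",*b)
big=np.zeros((600,800,3),np.uint8); big[:512,:683]=cv2.resize(im,(683,512)); 
show("w3b",np.vstack([im[:300],cv2.resize(im2[110:250,95:375],(512,256))]))
```

```text
[ 0.44607808 -0.1734447   0.16323765] [7.05655116e-01 7.08555424e-01 1.64744091e-04 2.02341325e-04]
cop [288. 263.] [ 472.8 -247.    61.4   45.8   85.7]
cop [119. 190.] [ 322.5 -180.4   22.4   23.1    2.6]
cop [267. 182.] [ 451.8 -172.9   14.9   15.    63. ]
dark [127. 187.] [ 322.8 -181.6   72.6   60.6   14.2]
dark [267. 179.] [ 452.  -173.8   44.9   39.2   86.3]
dark [483.  83.] [629.2 -88.3  14.5  33.6   1.7]
dark [355. 260.] [ 5.430e+02 -2.536e+02  2.190e+01  2.570e+01  3.000e-01]
```

View pics/w3b.png

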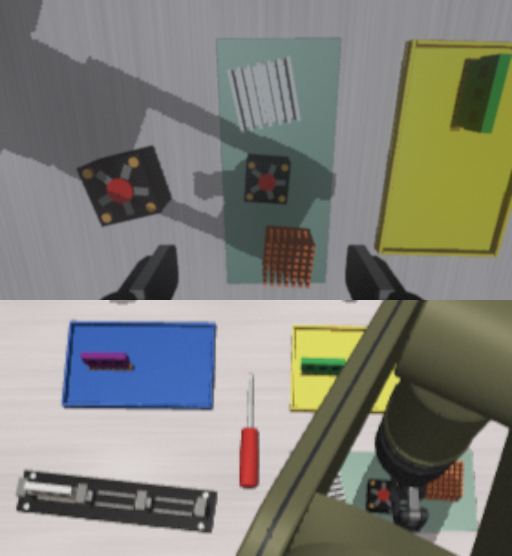

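Both modules stand in their trays: purple at (105,360) and green at (322,367) in the lower half. White is still clipped in. The upper half shows the silver cooler (264,95), fan (267,179) and copper cooler (288,257) on the mat.

Run:
```python
from h import *
s=dict(position=np.array([.446078,-.173445,.163238]),orientation=np.array([.705655,.708555,.000165,.0002]))
P=ray(cam("wrist",s),[(228,70),(288,57),(300,122),(239,132)],.044)[:,:2]; print(P.mean(0),P)
go(.472,-.252,.08,-4.5); go(.472,-.252,.010,-4.5)
```

```text
[ 0.44845081 -0.10101334] [[ 0.42035074 -0.08150507]
 [ 0.46694269 -0.071843  ]
 [ 0.47834756 -0.12114109]
 [ 0.42816225 -0.12956421]]
pos [ 0.4458 -0.1733  0.1631] F [ 0.7  0.5 -1. ] t 9.78 w 0.0799 | d [-1.97  0.65  2.08] a [-0.   -0.    0.95]
pos [ 0.4458 -0.1733  0.1631] F [ 0.7  0.5 -1. ] t 9.78 w 0.0799 | d [-1.97  0.65  3.83] a [-0.   -0.    0.95]
```

Request:
arm_command(
  newtons=60,
  plan=[
    {"dx": -1.97, "dy": 0.65, "dz": 1.0, "ax": 0, "ay": 0, "az": 0.95, "gripper": 80},
    {"dx": -1.97, "dy": 0.65, "dz": 2.0, "ax": 0, "ay": 0, "az": 0.95, "gripper": 80},
    {"dx": -1.97, "dy": 0.65, "dz": 2.0, "ax": 0, "ay": 0, "az": 0.95, "gripper": 80},
    {"dx": -1.97, "dy": 0.65, "dz": 2.0, "ax": 0, "ay": 0, "az": 0.95, "gripper": 80},
    {"dx": -1.97, "dy": 0.65, "dz": 3.0, "ax": 0, "ay": 0, "az": 0.95, "gripper": 80},
    {"dx": -1.97, "dy": 0.65, "dz": 3.83, "ax": 0, "ay": 0, "az": 0.95, "gripper": 80},
    {"dx": -1.97, "dy": 0.65, "dz": 3.83, "ax": 0, "ay": 0, "az": 0.95, "gripper": 80},
    {"dx": -1.97, "dy": 0.65, "dz": 3.83, "ax": 0, "ay": 0, "az": 0.95, "gripper": 30},
    {"dx": -1.97, "dy": 0.65, "dz": 3.83, "ax": 0, "ay": 0, "az": 0.95, "gripper": 30},
    {"dx": -1.97, "dy": 0.65, "dz": 3.83, "ax": 0, "ay": 0, "az": 0.95, "gripper": 30},
    {"dx": -1.97, "dy": 0.65, "dz": 3.83, "ax": 0, "ay": 0, "az": 0.95, "gripper": 30},
    {"dx": -1.97, "dy": 0.65, "dz": 3.83, "ax": 0, "ay": 0, "az": 0.95, "gripper": 30},
    {"dx": -1.97, "dy": 0.65, "dz": 3.83, "ax": 0, "ay": 0, "az": 0.95, "gripper": 30},
  ],
)

```text
t: 10.87
position: [0.4726, -0.253, 0.0126]
orientation: [0.735, 0.678, 0.001, 0.002]
contact_force: [0.4, 1.9, 8.3]
grip_width: 0.0448
finger_force: 63.2
```

Run:
```python
from h import *
go(.472,-.252,.09,-4.5); go(.6365,.105,.09,-1)
```

```text
pos [ 0.4726 -0.253   0.0126] F [0.4 1.9 8.3] t 10.87 w 0.0448 | d [ 0.02 -0.01 -1.93] a [ 0.05  0.02 -0.01]
pos [ 0.4726 -0.253   0.0126] F [0.4 1.9 8.3] t 10.87 w 0.0448 | d [ 9.24  3.38 -1.94] a [ 0.05  0.02 -0.71]
```

Request:
arm_command(
  plan=[
    {"dx": 0, "dy": 0, "dz": -0.9, "ax": 0, "ay": 0, "az": 0, "gripper": 30},
    {"dx": 0, "dy": 0, "dz": -1.9, "ax": 0, "ay": 0, "az": 0, "gripper": 30},
    {"dx": 9.24, "dy": 3.38, "dz": -1.9, "ax": 0, "ay": 0, "az": -0.7, "gripper": 30},
    {"dx": 9.24, "dy": 3.38, "dz": -1.9, "ax": 0, "ay": 0, "az": -0.7, "gripper": 30},
    {"dx": 9.24, "dy": 3.38, "dz": -1.9, "ax": 0, "ay": 0, "az": -0.7, "gripper": 30},
    {"dx": 9.24, "dy": 3.38, "dz": -1.9, "ax": 0, "ay": 0, "az": -0.7, "gripper": 30},
    {"dx": 9.24, "dy": 3.38, "dz": -1.9, "ax": 0, "ay": 0, "az": -0.7, "gripper": 30},
    {"dx": 9.24, "dy": 3.38, "dz": -1.9, "ax": 0, "ay": 0, "az": -0.7, "gripper": 30},
    {"dx": 9.24, "dy": 3.38, "dz": -1.9, "ax": 0, "ay": 0, "az": -0.7, "gripper": 30},
    {"dx": 9.24, "dy": 3.38, "dz": -1.9, "ax": 0, "ay": 0, "az": -0.7, "gripper": 30},
    {"dx": 9.24, "dy": 3.38, "dz": -1.9, "ax": 0, "ay": 0, "az": -0.7, "gripper": 30},
    {"dx": 9.24, "dy": 3.38, "dz": -1.9, "ax": 0, "ay": 0, "az": -0.7, "gripper": 30},
    {"dx": 9.24, "dy": 3.38, "dz": -1.9, "ax": 0, "ay": 0, "az": -0.7, "gripper": 30},
    {"dx": 9.24, "dy": 3.38, "dz": -1.9, "ax": 0, "ay": 0, "az": -0.7, "gripper": 30},
    {"dx": 9.24, "dy": 3.38, "dz": -1.9, "ax": 0, "ay": 0, "az": -0.7, "gripper": 30},
    {"dx": 9.24, "dy": 3.38, "dz": -0.9, "ax": 0, "ay": 0, "az": -0.7, "gripper": 30},
    {"dx": 9.24, "dy": 3.38, "dz": -0.9, "ax": 0, "ay": 0, "az": -0.7, "gripper": 30},
    {"dx": 9.24, "dy": 3.38, "dz": -0.9, "ax": 0, "ay": 0, "az": -0.7, "gripper": 30},
  ],
)

```text
t: 12.37
position: [0.6319, 0.1034, 0.0443]
orientation: [0.714, 0.7, -0.003, -0.002]
contact_force: [0.8, -0.8, -2.1]
grip_width: 0.0453
finger_force: 63.6
```

Run:
```python
from h import *
go(.6365,.105,.0125,-1)
```

```text
pos [0.6319 0.1034 0.0443] F [ 0.8 -0.8 -2.1] t 12.37 w 0.0453 | d [0.04 0.12 0.79] a [-0.08  0.01 -0.04]
```

Request:
arm_command(
  plan=[
    {"dx": 0, "dy": 0.05, "dz": 0.4, "ax": 0, "ay": 0, "az": 0, "gripper": 30},
    {"dx": 0, "dy": 0.05, "dz": 0.7, "ax": 0, "ay": 0, "az": 0, "gripper": 30},
    {"dx": 0, "dy": 0.05, "dz": 0.8, "ax": 0, "ay": 0, "az": 0, "gripper": 30},
    {"dx": 0, "dy": 0.05, "dz": 0.8, "ax": 0, "ay": 0, "az": 0, "gripper": 30},
    {"dx": 0, "dy": 0.05, "dz": 0.8, "ax": 0, "ay": 0, "az": 0, "gripper": 62},
    {"dx": 0, "dy": 0.05, "dz": 0.8, "ax": 0, "ay": 0, "az": 0, "gripper": 62},
    {"dx": 0, "dy": 0.05, "dz": 0.8, "ax": 0, "ay": 0, "az": 0, "gripper": 62},
    {"dx": 0, "dy": 0.05, "dz": 0, "ax": 0, "ay": 0, "az": 0, "gripper": 62},
    {"dx": 0, "dy": 0.05, "dz": -1, "ax": 0, "ay": 0, "az": 0, "gripper": 80},
    {"dx": 0, "dy": 0.05, "dz": -1.6, "ax": 0, "ay": 0, "az": 0, "gripper": 80},
    {"dx": 0, "dy": 0.05, "dz": -1.6, "ax": 0, "ay": 0, "az": 0, "gripper": 80},
  ],
)

```text
t: 13.28
position: [0.6423, 0.1059, 0.1179]
orientation: [0.714, 0.701, 0.005, 0.004]
contact_force: [1.2, 0.3, 1.3]
grip_width: 0.08
finger_force: 0.0
```

Run:
```python
from h import *
go(.4485,-.1005,.095,10.5); go(.4485,-.1005,.0105,10.5)
```

```text
pos [0.6423 0.1059 0.1179] F [1.2 0.3 1.3] t 13.28 w 0.08 | d [-5.25 -4.76  0.5 ] a [ 0.16 -0.   -2.31]
pos [0.6423 0.1059 0.1179] F [1.2 0.3 1.3] t 13.28 w 0.08 | d [-5.25 -4.79  2.61] a [ 0.16 -0.   -2.31]
```

Request:
arm_command(
  plan=[
    {"dx": -5.25, "dy": -4.7, "dz": 0.5, "ax": 0, "ay": 0, "az": -2.3, "gripper": 80},
    {"dx": -5.25, "dy": -4.7, "dz": 0.5, "ax": 0, "ay": 0, "az": -2.3, "gripper": 80},
    {"dx": -5.25, "dy": -4.7, "dz": 0.5, "ax": 0, "ay": 0, "az": -2.3, "gripper": 80},
    {"dx": -5.25, "dy": -4.7, "dz": 0.5, "ax": 0, "ay": 0, "az": -2.3, "gripper": 80},
    {"dx": -5.25, "dy": -4.7, "dz": 0.5, "ax": 0, "ay": 0, "az": -2.3, "gripper": 80},
    {"dx": -5.25, "dy": -4.7, "dz": 0.5, "ax": 0, "ay": 0, "az": -2.3, "gripper": 80},
    {"dx": -5.25, "dy": -4.7, "dz": 0.5, "ax": 0, "ay": 0, "az": -2.3, "gripper": 80},
    {"dx": -5.25, "dy": -4.7, "dz": 0.5, "ax": 0, "ay": 0, "az": -2.3, "gripper": 80},
    {"dx": -5.25, "dy": -4.7, "dz": 0.5, "ax": 0, "ay": 0, "az": -2.3, "gripper": 80},
    {"dx": -5.25, "dy": -4.7, "dz": 0.5, "ax": 0, "ay": 0, "az": -2.3, "gripper": 80},
    {"dx": -5.25, "dy": -4.7, "dz": 0.5, "ax": 0, "ay": 0, "az": -2.3, "gripper": 80},
  ],
)

```text
t: 14.2
position: [0.447, -0.1008, 0.0907]
orientation: [0.64, 0.769, 0.001, 0.001]
contact_force: [-0.5, 0.5, -0.3]
grip_width: 0.0798
finger_force: 0.0
```

Run:
```python
from h import *
s=arm.sense(); im=arm.read_camera("wrist"); show("w4",im); c=cam("wrist",s)
h,s_,v=cv2.split(cv2.cvtColor(im,cv2.COLOR_RGB2HSV))
go(.4485,-.1005,.0105,10.5)
```

```text
pos [ 0.447  -0.1006  0.0906] F [-0.  -0.8  0.1] t 14.25 w 0.0801 | d [-0.    0.03  2.  ] a [0.02 0.01 0.  ]
```

View pics/w4.png

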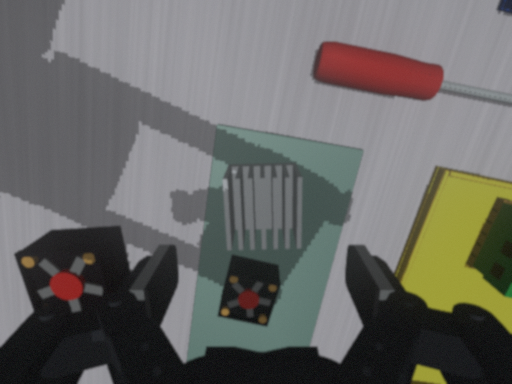

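The silver cooler at (262,207) is square to the fingers and centred between them.

Request:
arm_command(
  newtons=60,
  plan=[
    {"dx": 0, "dy": 0, "dz": 1.0, "ax": 0, "ay": 0, "az": 0, "gripper": 80},
    {"dx": 0, "dy": 0, "dz": 1.9, "ax": 0, "ay": 0, "az": 0, "gripper": 80},
    {"dx": 0, "dy": 0, "dz": 1.97, "ax": 0, "ay": 0, "az": 0, "gripper": 80},
    {"dx": 0, "dy": 0, "dz": 1.97, "ax": 0, "ay": 0, "az": 0, "gripper": 35},
    {"dx": 0, "dy": 0, "dz": 1.97, "ax": 0, "ay": 0, "az": 0, "gripper": 35},
    {"dx": 0, "dy": 0, "dz": 1.97, "ax": 0, "ay": 0, "az": 0, "gripper": 35},
    {"dx": 0, "dy": 0, "dz": 1.97, "ax": 0, "ay": 0, "az": 0, "gripper": 35},
    {"dx": 0, "dy": 0, "dz": 1.97, "ax": 0, "ay": 0, "az": 0, "gripper": 35},
    {"dx": 0, "dy": 0, "dz": 1.97, "ax": 0, "ay": 0, "az": 0, "gripper": 35},
  ],
)

```text
t: 15.0
position: [0.4466, -0.1014, 0.0129]
orientation: [0.64, 0.768, 0.001, 0.002]
contact_force: [-0.1, 0.7, 7.6]
grip_width: 0.0492
finger_force: 63.2
```

Run:
```python
from h import *
go(.628,-.214,.095,-1.2)
```

```text
pos [ 0.4466 -0.1014  0.0129] F [-0.1  0.7  7.6] t 15.0 w 0.0492 | d [-3.59  3.96 -2.04] a [0.04 0.01 2.33]
```

Request:
arm_command(
  plan=[
    {"dx": 0, "dy": 0, "dz": -1, "ax": 0, "ay": 0, "az": 0, "gripper": 35},
    {"dx": 0, "dy": 0, "dz": -2, "ax": 0, "ay": 0, "az": 0, "gripper": 35},
    {"dx": -3.59, "dy": 3.96, "dz": -2, "ax": 0, "ay": 0, "az": 2.3, "gripper": 35},
    {"dx": -3.59, "dy": 3.96, "dz": -2, "ax": 0, "ay": 0, "az": 2.3, "gripper": 35},
    {"dx": -3.59, "dy": 3.96, "dz": -2, "ax": 0, "ay": 0, "az": 2.3, "gripper": 35},
    {"dx": -3.59, "dy": 3.96, "dz": -2, "ax": 0, "ay": 0, "az": 2.3, "gripper": 35},
    {"dx": -3.59, "dy": 3.96, "dz": -2, "ax": 0, "ay": 0, "az": 2.3, "gripper": 35},
    {"dx": -3.59, "dy": 3.96, "dz": -2, "ax": 0, "ay": 0, "az": 2.3, "gripper": 35},
    {"dx": -3.59, "dy": 3.96, "dz": -2, "ax": 0, "ay": 0, "az": 2.3, "gripper": 35},
    {"dx": -3.59, "dy": 3.96, "dz": -2, "ax": 0, "ay": 0, "az": 2.3, "gripper": 35},
    {"dx": -3.59, "dy": 3.96, "dz": -2, "ax": 0, "ay": 0, "az": 2.3, "gripper": 35},
    {"dx": -3.59, "dy": 3.96, "dz": -0.9, "ax": 0, "ay": 0, "az": 2.3, "gripper": 35},
    {"dx": -3.59, "dy": 3.96, "dz": -0.9, "ax": 0, "ay": 0, "az": 2.3, "gripper": 35},
    {"dx": -3.59, "dy": 3.96, "dz": -0.9, "ax": 0, "ay": 0, "az": 2.3, "gripper": 35},
  ],
)

```text
t: 16.17
position: [0.623, -0.2116, 0.0451]
orientation: [0.714, 0.701, -0.002, -0.004]
contact_force: [-1.0, 1.2, -1.6]
grip_width: 0.0494
finger_force: 63.6
```

Run:
```python
from h import *
go(.628,-.214,.0125,-1.2)
```

```text
pos [ 0.623  -0.2116  0.0451] F [-1.   1.2 -1.6] t 16.17 w 0.0494 | d [-0.06  0.13  0.81] a [-0.09 -0.04  0.03]
```

Request:
arm_command(
  plan=[
    {"dx": 0, "dy": 0.05, "dz": 0.4, "ax": 0, "ay": 0, "az": 0, "gripper": 35},
    {"dx": 0, "dy": 0.05, "dz": 0.7, "ax": 0, "ay": 0, "az": 0, "gripper": 35},
    {"dx": 0, "dy": 0.05, "dz": 0.81, "ax": 0, "ay": 0, "az": 0, "gripper": 35},
    {"dx": 0, "dy": 0.05, "dz": 0.81, "ax": 0, "ay": 0, "az": 0, "gripper": 35},
    {"dx": 0, "dy": 0.05, "dz": 0.81, "ax": 0, "ay": 0, "az": 0, "gripper": 66},
    {"dx": 0, "dy": 0.05, "dz": 0.81, "ax": 0, "ay": 0, "az": 0, "gripper": 66},
    {"dx": 0, "dy": 0.05, "dz": 0.81, "ax": 0, "ay": 0, "az": 0, "gripper": 66},
    {"dx": 0, "dy": 0.05, "dz": 0, "ax": 0, "ay": 0, "az": 0, "gripper": 66},
    {"dx": 0, "dy": 0.05, "dz": -1, "ax": 0, "ay": 0, "az": 0, "gripper": 70},
    {"dx": 0, "dy": 0.05, "dz": -1.5, "ax": 0, "ay": 0, "az": 0, "gripper": 70},
    {"dx": 0, "dy": 0.05, "dz": -1.5, "ax": 0, "ay": 0, "az": 0, "gripper": 70},
  ],
)

```text
t: 17.08
position: [0.6335, -0.2155, 0.1145]
orientation: [0.714, 0.7, 0.003, 0.006]
contact_force: [0.3, 0.0, 0.5]
grip_width: 0.07
finger_force: 0.0
```

Run:
```python
from h import *
go(.452,-.173,.09,-4)
```

```text
pos [ 0.6335 -0.2155  0.1145] F [0.3 0.  0.5] t 17.08 w 0.07 | d [ 0.98 -4.56  0.56] a [0.14 0.05 0.59]
```

Request:
arm_command(
  plan=[
    {"dx": 0.98, "dy": -4.5, "dz": 0.56, "ax": 0, "ay": 0, "az": 0.6, "gripper": 70},
    {"dx": 0.98, "dy": -4.5, "dz": 0.56, "ax": 0, "ay": 0, "az": 0.6, "gripper": 70},
    {"dx": 0.98, "dy": -4.5, "dz": 0.56, "ax": 0, "ay": 0, "az": 0.6, "gripper": 70},
    {"dx": 0.98, "dy": -4.5, "dz": 0.56, "ax": 0, "ay": 0, "az": 0.6, "gripper": 70},
    {"dx": 0.98, "dy": -4.5, "dz": 0.56, "ax": 0, "ay": 0, "az": 0.6, "gripper": 70},
    {"dx": 0.98, "dy": -4.5, "dz": 0.56, "ax": 0, "ay": 0, "az": 0.6, "gripper": 70},
    {"dx": 0.98, "dy": -4.5, "dz": 0.56, "ax": 0, "ay": 0, "az": 0.6, "gripper": 70},
    {"dx": 0.98, "dy": -4.5, "dz": 0.56, "ax": 0, "ay": 0, "az": 0.6, "gripper": 70},
    {"dx": 0.98, "dy": -4.5, "dz": 0.56, "ax": 0, "ay": 0, "az": 0.6, "gripper": 70},
  ],
)

```text
t: 17.83
position: [0.4522, -0.1722, 0.0856]
orientation: [0.732, 0.682, 0.001, 0.001]
contact_force: [0.4, -1.1, -0.0]
grip_width: 0.0701
finger_force: 0.0
```

Run:
```python
from h import *
s=arm.sense(); im=arm.read_camera("wrist"); show("w5",im); c=cam("wrist",s)
h,s_,v=cv2.split(cv2.cvtColor(im,cv2.COLOR_RGB2HSV))
m=(h<14)&(s_>140)&(v>60)
for b in blobs(m,c,.03,2,30): print("hub",*b)
m=(v<55); m[:,:190]=0; m[:,330:]=0; m[330:]=0
for b in blobs(m,c,.032,2,200): print("dark",*b)
go(.452,-.173,.005,-4)
```

```text
hub [ 64. 241.] [ 313.5 -186.7   24.    22.7   30.3]
hub [260. 216.] [ 451.5 -177.1   15.5   14.4   86.5]
dark [260. 211.] [ 452.  -172.6   47.    39.4   85.9]
pos [ 0.4521 -0.172   0.0854] F [ 0.4  0.8 -0.1] t 17.88 w 0.0702 | d [-0.02 -0.    2.01] a [ 0.03  0.01 -0.01]
```

View pics/w5.png

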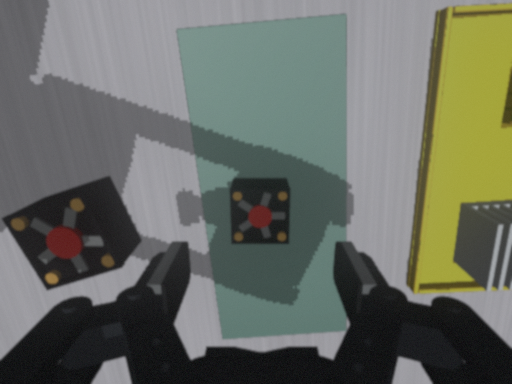

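The fan at (260,212) is square to the fingers and about 4 mm nearer −y than aimed for, so I'll shift for that.

Request:
arm_command(
  newtons=50,
  plan=[
    {"dx": -0.1, "dy": 0, "dz": 1.0, "ax": 0, "ay": 0, "az": 0, "gripper": 70},
    {"dx": -0.1, "dy": 0, "dz": 1.8, "ax": 0, "ay": 0, "az": 0, "gripper": 70},
    {"dx": -0.1, "dy": 0, "dz": 1.97, "ax": 0, "ay": 0, "az": 0, "gripper": 70},
    {"dx": -0.1, "dy": 0, "dz": 1.97, "ax": 0, "ay": 0, "az": 0, "gripper": 25},
    {"dx": -0.1, "dy": 0, "dz": 1.97, "ax": 0, "ay": 0, "az": 0, "gripper": 25},
    {"dx": -0.1, "dy": 0, "dz": 1.97, "ax": 0, "ay": 0, "az": 0, "gripper": 25},
    {"dx": -0.1, "dy": 0, "dz": 1.97, "ax": 0, "ay": 0, "az": 0, "gripper": 25},
    {"dx": -0.1, "dy": 0, "dz": 1.97, "ax": 0, "ay": 0, "az": 0, "gripper": 25},
    {"dx": -0.1, "dy": 0, "dz": 1.97, "ax": 0, "ay": 0, "az": 0, "gripper": 25},
  ],
)

```text
t: 18.63
position: [0.4503, -0.1754, 0.0072]
orientation: [0.732, 0.682, 0.0, 0.001]
contact_force: [-0.3, -0.8, -0.2]
grip_width: 0.039
finger_force: 51.0
```

Run:
```python
from h import *
go(.6285,-.158,.095,-1.2)
```

```text
pos [ 0.4503 -0.1754  0.0072] F [-0.3 -0.8 -0.2] t 18.63 w 0.039 | d [ 0.75  4.42 -2.19] a [ 0.02  0.01 -0.57]
```

Request:
arm_command(
  plan=[
    {"dx": 0, "dy": 0, "dz": -1, "ax": 0, "ay": 0, "az": 0, "gripper": 25},
    {"dx": 0, "dy": 0, "dz": -2, "ax": 0, "ay": 0, "az": 0, "gripper": 25},
    {"dx": 0.75, "dy": 4.45, "dz": -2.2, "ax": 0, "ay": 0, "az": -0.57, "gripper": 25},
    {"dx": 0.75, "dy": 4.45, "dz": -2.2, "ax": 0, "ay": 0, "az": -0.57, "gripper": 25},
    {"dx": 0.75, "dy": 4.45, "dz": -2.2, "ax": 0, "ay": 0, "az": -0.57, "gripper": 25},
    {"dx": 0.75, "dy": 4.45, "dz": -2.2, "ax": 0, "ay": 0, "az": -0.57, "gripper": 25},
    {"dx": 0.75, "dy": 4.45, "dz": -2.2, "ax": 0, "ay": 0, "az": -0.57, "gripper": 25},
    {"dx": 0.75, "dy": 4.45, "dz": -2.2, "ax": 0, "ay": 0, "az": -0.57, "gripper": 25},
    {"dx": 0.75, "dy": 4.45, "dz": -2.2, "ax": 0, "ay": 0, "az": -0.57, "gripper": 25},
    {"dx": 0.75, "dy": 4.45, "dz": -2.2, "ax": 0, "ay": 0, "az": -0.57, "gripper": 25},
    {"dx": 0.75, "dy": 4.45, "dz": -1.5, "ax": 0, "ay": 0, "az": -0.57, "gripper": 25},
    {"dx": 0.75, "dy": 4.45, "dz": -1.5, "ax": 0, "ay": 0, "az": -0.57, "gripper": 25},
    {"dx": 0.75, "dy": 4.45, "dz": -1.5, "ax": 0, "ay": 0, "az": -0.57, "gripper": 25},
  ],
)

```text
t: 19.72
position: [0.6258, -0.1575, 0.0649]
orientation: [0.715, 0.699, -0.001, -0.003]
contact_force: [0.2, -0.0, -0.8]
grip_width: 0.0393
finger_force: 51.1
```

Run:
```python
from h import *
s=arm.sense(); im=arm.read_camera("wrist"); show("w6",im)
go(.6285,-.158,.0075,-1.2)
```

```text
pos [ 0.6272 -0.1578  0.066 ] F [-0.3 -0.9 -0.3] t 19.77 w 0.0394 | d [-0.    0.04  1.46] a [-0.03 -0.01 -0.01]
```

View pics/w6.png

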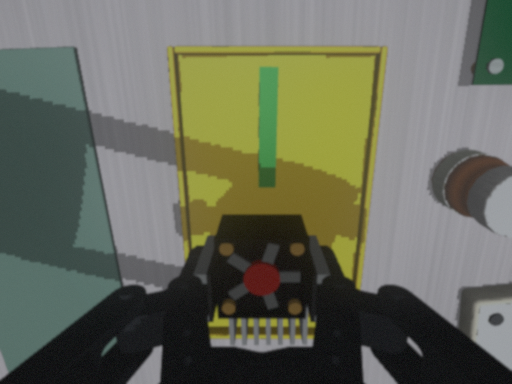

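The fan is held level at (262,270), with green at (268,125) and silver behind. All clear, so I lower it.

Request:
arm_command(
  plan=[
    {"dx": 0, "dy": 0.02, "dz": 0.7, "ax": 0, "ay": 0, "az": 0, "gripper": 25},
    {"dx": 0, "dy": 0.02, "dz": 1.2, "ax": 0, "ay": 0, "az": 0, "gripper": 25},
    {"dx": 0, "dy": 0.02, "dz": 1.46, "ax": 0, "ay": 0, "az": 0, "gripper": 25},
    {"dx": 0, "dy": 0.02, "dz": 1.46, "ax": 0, "ay": 0, "az": 0, "gripper": 25},
    {"dx": 0, "dy": 0.02, "dz": 1.46, "ax": 0, "ay": 0, "az": 0, "gripper": 25},
    {"dx": 0, "dy": 0.02, "dz": 1.46, "ax": 0, "ay": 0, "az": 0, "gripper": 58},
    {"dx": 0, "dy": 0.02, "dz": 1.46, "ax": 0, "ay": 0, "az": 0, "gripper": 58},
    {"dx": 0, "dy": 0.02, "dz": 1.46, "ax": 0, "ay": 0, "az": 0, "gripper": 58},
    {"dx": 0, "dy": 0.02, "dz": 0.7, "ax": 0, "ay": 0, "az": 0, "gripper": 58},
    {"dx": 0, "dy": 0.02, "dz": -0.3, "ax": 0, "ay": 0, "az": 0, "gripper": 58},
    {"dx": 0, "dy": 0.02, "dz": -1.3, "ax": 0, "ay": 0, "az": 0, "gripper": 58},
    {"dx": 0, "dy": -4.8, "dz": -3.5, "ax": 0, "ay": 0, "az": 0, "gripper": 58},
    {"dx": 0, "dy": -4.8, "dz": -3.5, "ax": 0, "ay": 0, "az": 0, "gripper": 58},
    {"dx": 0, "dy": -4.8, "dz": -3.5, "ax": 0, "ay": 0, "az": 0, "gripper": 58},
    {"dx": 0, "dy": -4.8, "dz": -3.5, "ax": 0, "ay": 0, "az": 0, "gripper": 58},
    {"dx": 0, "dy": -4.8, "dz": -3.5, "ax": 0, "ay": 0, "az": 0, "gripper": 58},
    {"dx": 0, "dy": -4.8, "dz": -3.5, "ax": 0, "ay": 0, "az": 0, "gripper": 58},
    {"dx": 0, "dy": -4.8, "dz": -3.5, "ax": 0, "ay": 0, "az": 0, "gripper": 58},
    {"dx": 0, "dy": -4.8, "dz": -3.5, "ax": 0, "ay": 0, "az": 0, "gripper": 58},
  ],
)

```text
t: 21.35
position: [0.4382, -0.1541, 0.2071]
orientation: [0.715, 0.699, 0.001, 0.001]
contact_force: [0.7, -1.0, -0.7]
grip_width: 0.0581
finger_force: 0.0
```

Run:
```python
from h import *
a=arm.read_camera("scene"); b=arm.read_camera("top")
show("end",np.vstack([cv2.resize(a[170:310,110:410],(640,299)),cv2.resize(b[110:250,95:375],(598,299))[:, :598] if 0 else cv2.resize(b[110:250,95:375],(640,299))]))
```

```text
(no output)
```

View pics/end.png

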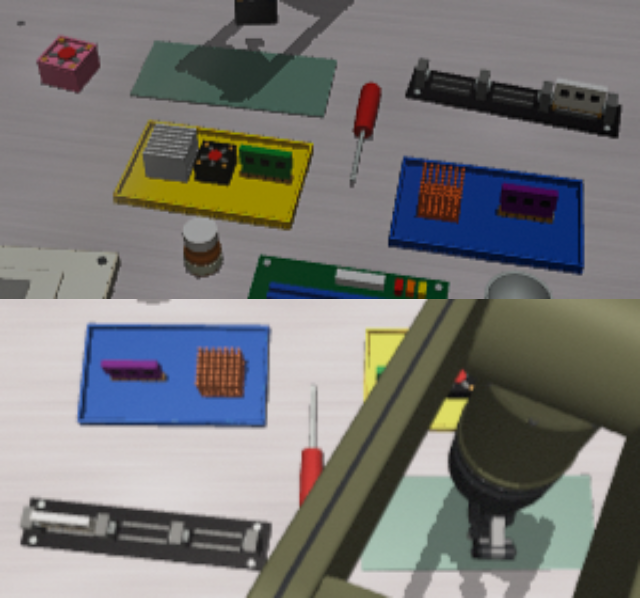

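The scene half shows all five parts upright and flat in their trays. Silver (170,150), the fan (215,160) and green (265,162) are in yellow; copper (442,190) and purple (528,200) are in blue. White is still clipped at (580,95), and the gripper is clear of everything.

```bash
python3 -c "
from plant import arm
print(arm.job_done())"
```

```text
the job is handed in; nothing more can be done
None
```

The job is handed in at about 21 s: purple module and copper cooler are in the blue tray, green module, silver cooler and fan are in the yellow tray, and the white module is still clipped in; the verdict was not shown.

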